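# Clamp the mended vacuum nozzle to the set force

## Task

Lay the mended grey and blue crevice nozzle flat in the blue screw clamp, seam level, its flat blade between the side cheeks and its tip fully home against the end stop, and let go of it. Then tighten the screw by its T-handle (clockwise from above) until the red indicator tab pops out of the grey housing behind the end stop, and stop there at once: even a tenth of a turn further would crush the repair. Let go of the handle and leave the clamp tight, and leave the other things on the bench alone.

Things in the scene. Friction and masses are not known exactly. Their poses are not given: they have to be found in the camera images.
- nozzle: Mended vacuum crevice nozzle, 190 mm long, 90 g, lying flat on the bench. Origin: centre of its underside; x runs along it to the blade's tip, z up. Grey flat blade 120 mm long (x -25 to +95 mm), 34 mm wide, 24 mm high, with a yellow seam round it at half height; then a blue round neck, 30 mm in diameter, 70 mm long (x -95 to -25 mm), its lowest line level with the blade's underside.
- nozzle_tip (a point): Underside of the nozzle at the middle of the blade's tip edge (nozzle x = +95 mm, z = 0).
- nozzle_neck (a point): Middle of the nozzle's blue neck, on its axis (nozzle x = -60 mm, 15 mm above the underside): where to pinch it, across the neck. Fingers here stay clear of the clamp when the blade is home.
- clamp: Blue bench screw clamp, fixed to the bench, its place and yaw differ. Origin: on the bench under the vertical screw axis; x points from the open mouth (robot's side) to the end stop, z up. Base plate 12 mm thick, x -70 to +85 mm, y +-75 mm. Two 20 mm posts at y = +-62 mm carry a bridge (x +-17 mm, y +-78 mm, from 110 to 140 mm high; screw collar to 152 mm).
- bed (a point): On the screw axis, 40 mm above the bench: top of the dark steel support plate (36 mm wide, clamp x -65 to +43 mm) on which the nozzle lies. It is sprung and sinks 2 to 4 mm under the clamping force. Aluminium side cheeks, 54 mm above the bench, stand on both sides, 39 mm apart, from clamp x -25 to +45 mm, with a mouth flared from x = -50 mm. Axes as the clamp's.
- stop (a point): Foot of the end stop's face: clamp x = +45 mm, y = 0, z = 40 mm, the point where the tip's underside centre comes when home. The stop rises 64 mm above the bench. With the nozzle home its origin is at clamp x = -50 mm and its neck's middle at x = -110 mm. Axes as the clamp's.
- handle_grip (a point): Where to grip the T-handle: on the screw axis, 178 mm above the bench. The handle is an upright black bar 66 mm long, 12 mm thick, 30 mm high (160 to 190 mm above the bench), with a yellow end. It lies along clamp x when the joint handle reads 0 and stays at this height as it turns. Its x axis runs along the bar towards the yellow end.
- handle (a joint): Turn of the T-handle, rad, clockwise from above positive (tightens), 0 to 6.9, starts at 0 to 0.4. One turn lowers the foot 18 mm. It turns stiffly (0.25 N m) and stays where left. The foot meets the blade somewhere between readings 2.1 and 4.2 (its setting differs by several mm and cannot be measured), so several grasps are needed.
- spindle: Screw spindle with the round black rubber foot (26 mm in diameter) that presses the blade. Origin: on the screw axis, about at the foot's underside (within 4 mm), 73 mm above the bench with the joint handle at 0, sinking as the screw turns.
- tab (a joint): Slide of the red indicator tab (22 x 10 mm, 30 mm above the bench), m. 0: held inside the grey housing at the clamp's +x end, face level with it. When the clamping force reaches about 30 N a latch lets go and a spring throws it out 18 mm towards clamp +x, where it stays. Near there the force grows by about 20 N per rad of the handle.
- brush_head: Orange dusting brush, 140 mm long with a round black neck; a bystander, to be left where it lies.
- motor: Steel vacuum motor standing upright, 96 mm in diameter, 120 mm high; bystander.
- jar: Amber glass jar, 64 mm in diameter, 85 mm high; bystander.
- driver: Screwdriver with a red handle; bystander.
- collar: Black plastic hose collar, 60 mm in diameter, 22 mm high; bystander.
Things that resemble listed ones, but are neither listed nor needed, are in the scene too. There is more than one size of the nozzle; the one meant has the size given above.

How it is judged:
On the way, in this order (a step that is already met when the one before it is completed fails the run):
1. the nozzle lies in the clamp, tip home against the stop, let go, with the tab still in (x of nozzle_tip in the frame of stop between -0.004 and 0.004 m and y of nozzle_tip in the frame of stop between -0.005 and 0.005 m and z of nozzle_tip in the frame of stop between -0.007 and 0.003 m and y of nozzle_neck in the frame of stop between -0.02 and 0.02 m and contact force between the fingers and nozzle below 0.3 N and value of joint tab below 0.004 m and contact force between nozzle and spindle below 3 N), for 0.2 s.
2. the tab has popped out with the nozzle clamped home (x of nozzle_tip in the frame of stop between -0.004 and 0.004 m and y of nozzle_tip in the frame of stop between -0.005 and 0.005 m and z of nozzle_tip in the frame of stop between -0.007 and 0.003 m and y of nozzle_neck in the frame of stop between -0.02 and 0.02 m and value of joint tab above 0.012 m and contact force between nozzle and spindle above 20 N), for 0.2 s.
At the end, for the whole second after the job is handed in: The nozzle lies flat in the clamp at rest, its tip within 4 mm of the end stop, centred within 5 mm; the tab is out by more than 12 mm; the foot presses the nozzle with 20 to 44 N (all of step 2 and contact force between nozzle and spindle below 44 N and linear speed of nozzle below 0.02 m/s); the robot touches nothing.
It fails at once if the clamp presses the nozzle with more than 44 N (overtightened) (contact force between nozzle and spindle above 44 N).
It fails at once if a bystander is moved by more than 30 mm (distance of any of brush_head, motor, jar, driver, collar from where it was at the start of the episode above 0.03 m).
It fails at once if the indicator tab comes out without the screw pressing the nozzle (value of joint tab above 0.006 m and contact force between nozzle and spindle below 5 N).
It also fails if it takes over 70 s, if anything falls off the work surface, if the arm or the gripper's body presses on something with over 40 N, if the wrist force passes 120 N, or if a joint passes its speed limit or range.

## Robot

A 7-joint arm with a two-finger parallel gripper is mounted at the origin on the work surface. World frame = base frame: x ahead of the robot, y to its left, z up, the work surface at z = 0. Lengths are in m, angles in rad, forces in N, time in s.
With the tool pointing down it reaches from about 0.4 to 0.85 m from the base axis. Payload 10.4 kg.
Tool frame: the origin (TCP) lies at the very end of the fingers, on their centre line; the grasp point (between the pads) lies 19 mm behind it; z points along the fingers, y is the line along which they close (so a half turn about z gives the same grasp; the last joint's range is limited). The gripper opens to 85 mm and grips with 20 to 120 N. Pads are 22 mm wide; open, the fingers measure 114 mm over their backs; the gripper's body (76 mm by 85 mm) begins 54 mm behind the grasp point. The pads swing forward as they close: fully open they stand 13 mm farther back than shut.
Start: joints at [1.219, 0.332, -0.065, 1.46, 0.022, 1.35, -0.088], TCP at [0.202, -0.592, 0.231] pointing down, gripper open.
Joint ranges: [-2.6, 2.6], [-0.5, 2.12], [-1.47, 1.34], [0.16, 2.42], [-1.27, 4.41], [0.06, 2.06], [-2.6, 2.6]. Speed limits (rad/s): [2.22, 2.22, 2.79, 2.79, 3.14, 3.14, 3.14].

## Interface

Orientations are given as a unit quaternion [x, y, z, w].
In Python, from workcell import * gives the robot as it stands.
- The arm moves only by the tool step_arm, never from a script. Its argument "commands" is one flat list of numbers, 7 for each row, row after row: the finger opening in mm, from 0 to 85.4, then the shift along the world's x, y, z as a fraction of full scale, then the turn, a rotation vector about the world's x, y, z as a fraction of full scale. A call has exactly 10 rows; each row is the pose to reach, as a shift and turn from the pose commanded when the call began, turning the shorter way round; what a row does not reach only later rows make up. Full scale, the value 1, is 0.6 m for a shift and pi rad for a turn. A row lasts 1/8 s, in which the tool goes at most 62.5 mm and 10.7 degrees, less where a joint would pass 70% of its speed; a pose out of reach is approached as far as the arm can. A call with a number of a shift or a turn outside -1 to 1 is refused whole. A call with a gripper value outside its range is refused whole. The fingers move at their own pace and stop on an object; "squeeze" is the grip in N (left out, the last holds). Time passes only in rows, so rows that repeat a pose let the fingers close, or fill a call up. It gives the time, the measured TCP pose, the force, the opening and the grip force at its end, in the units of the state.
- get_obs(): the state, without advancing time (a new reading comes with each control period).
- camera(name): name is "side" or "top" or "wrist"; returns the picture (480x640x3 uint8, red, green, blue); there is no depth.
- camera_params(name): a dict with "mtx" (3x3 intrinsics, pixels), "dist" ([k1, k2, p1, p2, k3] as OpenCV has them; the pictures are not rectified), "extrinsics" (4x4, takes a point from world to camera coordinates); the wrist camera has in their place "tool_from_camera" (4x4, takes a point from camera to tool coordinates, whose origin is the TCP and whose axes are the flange's). Camera axes: x right, y down, z forward; pixel columns grow to the right and rows downward; lengths in m; the calibration is good to about 2 mm. A picture is of the moment at which its call begins: read the wrist's pose just before it. camera_params takes no time and is no camera call.
- hand_in(): hands the job in; it is judged then, once.
The state is a dict: "clock": time; "joint_pos": joint angles; "joint_velocities": joint speeds; "tau": joint torques, N m; "position": TCP position; "ee_rot": TCP orientation; "ft_force": force on the tool from outside, world axes, zero at the start; "torque": the same for the moment, N m; "grip_width": opening from 0.0 (shut) to 1.0 (fully open); "grasp_force": force on a finger pad.
Only numpy, scipy, OpenCV 4.12 (cv2) and the standard library are available. Lean on these libraries where they do the work, as an engineer would, in place of code of your own. Each camera call takes 0.05 s, during which the arm holds its last target. There are 200 camera calls.

## Working session

There is one attempt and no reset: what is moved stays moved. The work goes in short steps, Python scripts to look and compute and a tool call to move; the robot and the scene stay as the last step left them, time stands still between calls to the robot, and variables do not carry over. Pictures are saved under pics/ and viewed, at most 10 in all, crops included, and the job is handed in when it is done.

Besides the shell and the picture viewer there is one more tool, called after "Emit:" in YAML: its name, and indented under it one key for each argument. step_arm: Moves the arm, as the interface text tells. Its arguments: {"type":"object","properties":{"commands":{"type":"array","items":{"type":"number"}},"squeeze":{"type":"number"}},"required":["commands"]}

```bash
ls; mkdir -p pics; cat > h.py <<'E'
from workcell import *
import numpy as np, cv2
from scipy.spatial.transform import Rotation as R
def save(n,f):
    o=get_obs(); im=camera(n); cv2.imwrite('pics/'+f,im[:,:,::-1]); return o,im
def cam(n,o=None):
    p=camera_params(n); K=np.array(p['mtx']);d=np.array(p['dist'],float)
    if n=='wrist':
        T=np.eye(4);T[:3,:3]=R.from_quat(o['ee_rot']).as_matrix();T[:3,3]=o['position']
        E=np.linalg.inv(T@np.array(p['tool_from_camera']))
    else: E=np.array(p['extrinsics'])
    return K,d,E
def unproj(c,uv,z):
    K,d,E=c; uv=np.array(uv,float).reshape(-1,1,2)
    n=cv2.undistortPoints(uv,K,d).reshape(-1,2)
    Ei=np.linalg.inv(E); o=Ei[:3,3]; r=np.c_[n,np.ones(len(n))]@Ei[:3,:3].T
    return o+r*((z-o[2])/r[:,2])[:,None]
def proj(c,P):
    K,d,E=c; return cv2.projectPoints(np.array(P,float).reshape(-1,1,3),cv2.Rodrigues(E[:3,:3])[0],E[:3,3],K,d)[0].reshape(-1,2)
E
python3 - <<'E'
from h import *
for n in('top','side'):
    o,_=save(n,n+'0.png'); c=cam(n); print(n,np.linalg.inv(c[2])[:3].round(3).tolist())
print(o)
print(camera_params('wrist'))
E
```

```text
pics
top [[-0.007, -0.985, 0.17, 0.43], [-1.0, 0.006, -0.005, 0.029], [0.004, -0.171, -0.985, 1.081]]
side [[-0.863, -0.328, 0.384, 0.128], [-0.504, 0.533, -0.68, 0.897], [0.018, -0.78, -0.625, 0.913]]
{'clock': 0.05, 'joint_pos': array([ 1.21940476,  0.33283785, -0.06470604,  1.46095047,  0.02158519,
        1.34992702, -0.08850208]), 'joint_velocities': array([ 0.00037747, -0.0004875 ,  0.00022459, -0.00065784,  0.00167375,
        0.00080214,  0.00048801]), 'tau': array([ 2.31922393e-03, -6.27370763e+01,  4.99024079e-02, -3.92848670e+01,
        1.63975748e-02,  7.29237669e-03, -3.88865942e-05]), 'position': array([ 0.20168853, -0.591152  ,  0.23053284]), 'ee_rot': array([ 9.86515404e-01,  1.63666879e-01, -1.42559015e-04, -6.99510241e-04]), 'ft_force': array([ 0.02097386,  0.00210921, -0.1415454 ]), 'torque': array([ 0.01498691, -0.00132563, -0.06799035]), 'grasp_force': 0.0, 'grip_width': 0.9994426134309087}
{'mtx': array([[362.97518477,   0.        , 318.97177312],
       [  0.        , 362.97518477, 244.18465996],
       [  0.        ,   0.        ,   1.        ]]), 'dist': array([-0.06949731,  0.        ,  0.        ,  0.        ,  0.        ]), 'tool_from_camera': array([[ 1.02580008e-03, -9.62415955e-01, -2.71577755e-01,
         6.82389971e-02],
       [ 9.99999257e-01,  1.16620483e-03, -3.55606482e-04,
        -3.91275555e-04],
       [ 6.58956641e-04, -2.71577189e-01,  9.62416436e-01,
        -1.42629733e-01],
       [ 0.00000000e+00,  0.00000000e+00,  0.00000000e+00,
         1.00000000e+00]])}
```

View pics/top0.png

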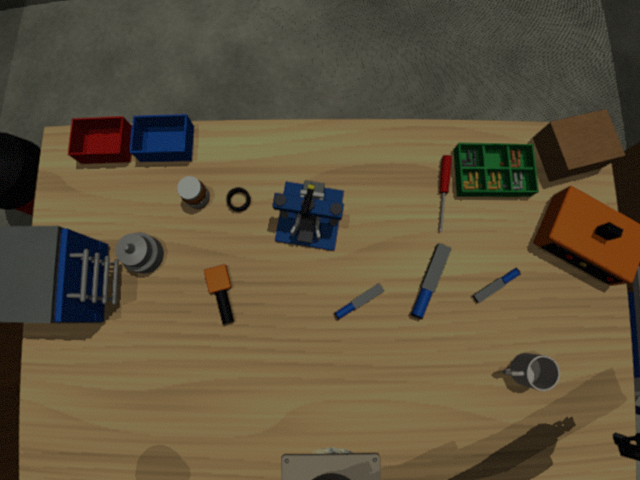

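View pics/side0.png

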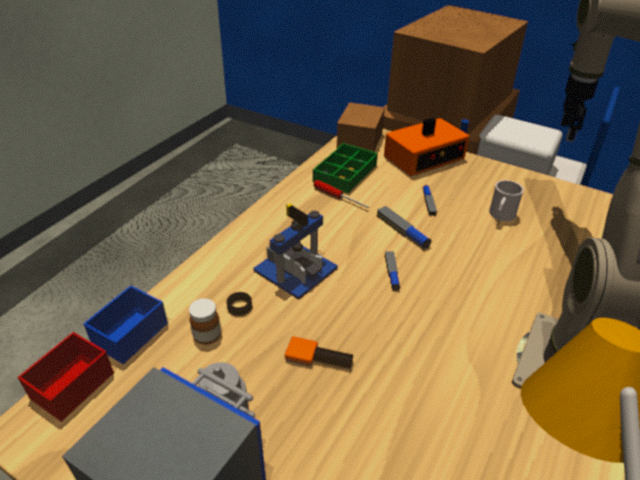

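The top view shows the long nozzle, tip near px (442,247) and neck end near (417,316). The clamp base is centred near (308,215), with the yellow handle end at (310,187). The two other nozzles are shorter. I'll zoom in for accuracy.

```bash
python3 - <<'E'
from h import *
im=cv2.imread('pics/top0.png')
a=im[170:260,260:360]; b=im[235:325,395:470]
g=lambda x:cv2.resize(np.clip(x.astype(float)*1.8,0,255).astype(np.uint8),None,fx=4.5,fy=4.5,interpolation=cv2.INTER_CUBIC)
cv2.imwrite('pics/z1.png',np.hstack([g(a),g(b)]))
c=cam('top')
p=unproj(c,[[442,246],[417,316]],.02); print(p.round(3),np.linalg.norm(p[0]-p[1]))
E
```

```text
[[ 0.604 -0.28   0.02 ]
 [ 0.435 -0.211  0.02 ]] 0.1826402801777239
```

View pics/z1.png

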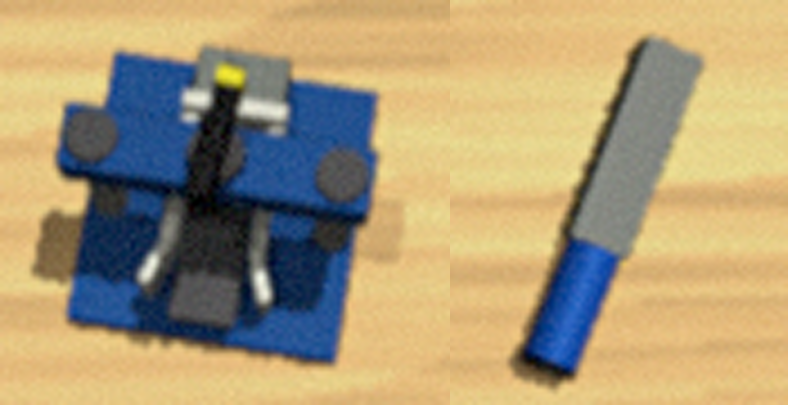

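The left crop shows base corners at (118,52), (376,92), (334,362) and (70,322). The right crop shows tip corners at (650,38) and (703,62), blade back corners at (572,238) and (627,256), and the neck end near (552,363).

```bash
python3 - <<'E'
from h import *
c=cam('top')
A=lambda q:np.array(q)/4.5+[260,170]-.39
B=lambda q:(np.array(q)-[450,0])/4.5+[395,235]-.39
P=unproj(c,A([[118,52],[376,92],[334,362],[70,322]]),.012)[:,:2]
M=np.array([[85,75],[85,-75],[-70,-75],[-70,75]])/1000
def fit(M,P):
    m,p=M.mean(0),P.mean(0);H=(M-m).T@(P-p)
    a=np.arctan2(H[0,1]-H[1,0],H[0,0]+H[1,1]);Rm=np.array([[np.cos(a),-np.sin(a)],[np.sin(a),np.cos(a)]])
    t=p-Rm@m; return a,t,np.abs((M@Rm.T+t)-P).max()
print('clamp',fit(M,P))
print('bolts',unproj(c,A([[92,133],[342,173],[231,75]]),.145).round(4), 'yellow',unproj(c,A([[231,70]]),.19))
P=unproj(c,B([[650,38],[703,62],[627,256],[572,238]]),.024)[:,:2]
M=np.array([[95,17],[95,-17],[-25,-17],[-25,17]])/1000
print('nozzle',fit(M,P), unproj(c,B([[552,363]]),.02))
a,t,_=fit(M,P);print('neck mid',t-.06*np.array([np.cos(a),np.sin(a)]))
E
```

```text
clamp (np.float64(-0.1635172687443893), array([0.67731805, 0.04643408]), np.float64(0.002173213600201774))
bolts [[ 0.6895  0.1075  0.145 ]
 [ 0.6686 -0.0138  0.145 ]
 [ 0.7183  0.0398  0.145 ]] yellow [[0.70687585 0.03924357 0.19      ]]
nozzle (np.float64(-0.4175915087108487), array([ 0.51858176, -0.24803792]), np.float64(0.0035801841745088936)) [[ 0.43642467 -0.21132408  0.02      ]]
neck mid [ 0.46373766 -0.22370431]
```

Emit:
step_arm:
  commands: [85,0.437,0.612,0,0,0,-0.238,85,0.437,0.612,0,0,0,-0.238,85,0.437,0.612,0,0,0,-0.238,85,0.437,0.612,0,0,0,-0.238,85,0.437,0.612,0,0,0,-0.238,85,0.437,0.612,0,0,0,-0.238,85,0.437,0.612,-0.134,0,0,-0.238,85,0.437,0.612,-0.134,0,0,-0.238,85,0.437,0.612,-0.134,0,0,-0.238,85,0.437,0.612,-0.134,0,0,-0.238]
  squeeze: 40

```text
clock: 1.35
position: [0.4638, -0.2249, 0.1511]
ee_rot: [0.978, -0.208, -0.0, 0.0]
ft_force: [-0.2, -0.3, 0.7]
grip_width: 0.996
grasp_force: 0.0
```

```bash
python3 - <<'E'
from h import *
o,im=save('wrist','w1.png'); c=cam('wrist',o); print(o['joint_pos'].round(2),o['position'],o['ee_rot'])
np.save('o1.npy',[*o['position'],*o['ee_rot']])
a,t=-0.4176,np.array([.51858,-.24804])
Rm=lambda x,y:[*(t+[np.cos(a)*x-np.sin(a)*y,np.sin(a)*x+np.cos(a)*y])]
q=proj(c,[Rm(x,y)+[.024] for x,y in[(.095,.017),(.095,-.017),(-.025,-.017),(-.025,.017)]]);print(q.round())
v=im[:,:,::-1].copy();cv2.polylines(v,[q.astype(int).reshape(-1,1,2)],True,(0,255,0),1);cv2.imwrite('pics/w1b.png',v)
E
```

```text
[ 0.66  0.18 -0.33  1.84  0.06  1.14 -1.68] [ 0.46376918 -0.22490338  0.15105302] [ 9.78116705e-01 -2.08056832e-01 -2.08523380e-04  1.52538517e-04]
[[292.  11.]
 [342.  11.]
 [340. 189.]
 [294. 189.]]
```

View pics/w1b.png

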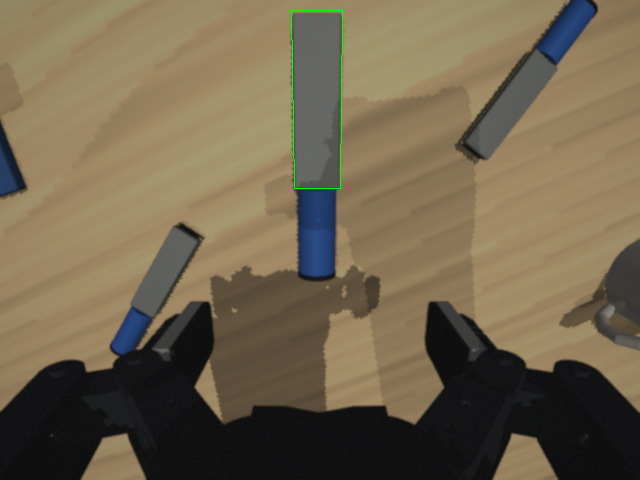

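The overlay matches the long nozzle: tip at row 11, blade back at row 189, neck end at (317,277). I'll descend and grip.

Emit:
step_arm:
  commands: [85,0,0.002,-0.1,0,0,0,85,0,0.002,-0.18,0,0,0,85,0,0.002,-0.22,0,0,0,85,0,0.002,-0.245,0,0,0,85,0,0.002,-0.245,0,0,0,20,0,0.002,-0.245,0,0,0,20,0,0.002,-0.245,0,0,0,20,0,0.002,-0.245,0,0,0,20,0,0.002,-0.245,0,0,0,20,0,0.002,-0.245,0,0,0]
  squeeze: 60

```text
clock: 2.65
position: [0.4646, -0.2234, 0.0048]
ee_rot: [0.978, -0.208, 0.001, 0.0]
ft_force: [-2.0, -0.0, 6.8]
grip_width: 0.327
grasp_force: 58.8
```

Emit:
step_arm:
  commands: [20,0,0,0.05,0,0,0,20,0,0,0.167,0,0,0,20,-0.003,0.1,0.167,0,0,0.02,20,-0.005,0.2,0.167,0,0,0.04,20,-0.006,0.3,0.167,0,0,0.06,20,-0.006,0.4,0.167,0,0,0.08,20,-0.006,0.48,0.167,0,0,0.08,20,-0.006,0.511,0.167,0,0,0.08,20,-0.006,0.511,0.167,0,0,0.08,20,-0.006,0.511,0.167,0,0,0.08]

```text
clock: 3.9
position: [0.4604, 0.0823, 0.104]
ee_rot: [0.996, -0.084, -0.0, 0.0]
ft_force: [0.5, -0.9, -2.2]
grip_width: 0.334
grasp_force: 59.4
```

```bash
python3 - <<'E'
from h import *
o,im=save('wrist','w2.png'); c=cam('wrist',o); print(o['joint_pos'].round(2),o['position'],R.from_quat(o['ee_rot']).as_matrix().round(4))
a,t=-0.166,np.array([.678,.0467])
W=lambda x,y,z:[*(t+[np.cos(a)*x-np.sin(a)*y,np.sin(a)*x+np.cos(a)*y]),z]
v=im[:,:,::-1].copy()
def poly(L,z,col):
    q=proj(c,[W(x/1000,y/1000,z) for x,y in L]);print(q.round().tolist());cv2.polylines(v,[q.astype(int).reshape(-1,1,2)],True,col,1)
poly([(85,75),(85,-75),(-70,-75),(-70,75)],.012,(0,255,0))
poly([(-65,18),(-65,-18),(43,-18),(43,18)],.04,(0,0,255))
poly([(-25,19.5),(-25,-19.5),(45,-19.5),(45,19.5)],.054,(255,255,0))
cv2.imwrite('pics/w2b.png',v)
E
```

```text
[ 0.3   0.16 -0.61  1.99  0.1   1.03 -2.1 ] [0.46043369 0.08230082 0.10404607] [[ 9.858e-01 -1.679e-01 -2.000e-04]
 [-1.679e-01 -9.858e-01 -6.000e-04]
 [-1.000e-04  6.000e-04 -1.000e+00]]
[[189.0, -253.0], [445.0, -254.0], [445.0, -0.0], [189.0, 0.0]]
[[281.0, -33.0], [353.0, -33.0], [353.0, -245.0], [281.0, -245.0]]
[[274.0, -137.0], [359.0, -137.0], [357.0, -266.0], [275.0, -265.0]]
```

View pics/w2b.png

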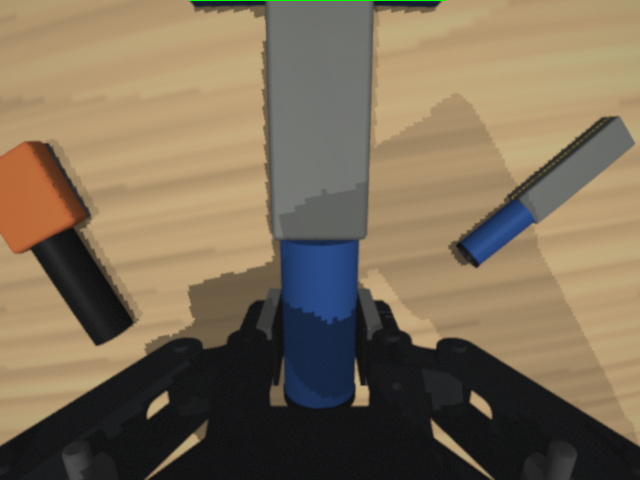

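The pinch is centred (neck at u≈320), and the clamp's base front edge just shows at the top, from u≈190 to 441. I'll check that edge numerically against the prediction.

```bash
python3 - <<'E'
from h import *
im=cv2.imread('pics/w2.png').astype(int)
for r in(0,2,4,6,8,10):
    print(r,[''.join('#' if im[r,u,2]<90 else '.' for u in range(a,b)) for a,b in((180,205),(430,455))])
for u in(200,230,250,390,410,435):
    print(u,im[:14,u,2])
for r in(20,120,220): print(r,[u for u in range(240,400) if abs(im[r,u,2]-im[r,u-1,2])>30])
E
```

```text
0 ['..........###############', '###########..............']
2 ['............#############', '##########...............']
4 ['.............############', '########.................']
6 ['...............##########', '######...................']
8 ['.........................', '.........................']
10 ['.........................', '.........................']
200 [ 32  27  21  21  22  26  48  79  97 112 142 169 178 179]
230 [ 26  22  21  23  24  44  70  91 104 124 161 182 188 187]
250 [ 23  22  19  20  27  48  77  99 112 126 133 144 167 184]
390 [ 27  21  25  18  23  48  83 100 120 152 169 174 177 183]
410 [ 30  25  19  20  19  26  52  84 101 105 107 126 165 184]
435 [ 36  30  25  20  21  34  73 116 138 144 153 177 185 187]
20 [265, 266]
120 [265, 371]
220 [267, 367, 368]
```

The clamp centre sits about 2 mm to the left of the nozzle and the yaw is aligned. I'll lower, shift left and advance.

Emit:
step_arm:
  commands: [20,0.0005,0.0033,-0.05,0,0,0,20,0.0005,0.0033,-0.096,0,0,0,20,0.0005,0.0033,-0.096,0,0,0,20,0.025,-0.0008,-0.096,0,0,0,20,0.0498,-0.005,-0.096,0,0,0,20,0.0827,-0.0106,-0.096,0,0,0,20,0.1,-0.0136,-0.096,0,0,0,20,0.1155,-0.0162,-0.096,0,0,0,20,0.1155,-0.0162,-0.096,0,0,0,20,0.1155,-0.0162,-0.096,0,0,0]

```text
clock: 5.2
position: [0.5293, 0.0739, 0.0465]
ee_rot: [0.997, -0.084, -0.0, 0.0]
ft_force: [0.1, -0.1, -0.8]
grip_width: 0.327
grasp_force: 59.4
```

```bash
python3 - <<'E'
from h import *
o,im=save('wrist','w3.png'); print(o['position'],o['ft_force'],o['ee_rot'])
E
```

```text
[0.52932311 0.07391424 0.04651556] [ 0.12198124 -0.07413095 -0.83106856] [ 9.96504006e-01 -8.35448021e-02 -1.63038162e-04  7.69086920e-05]
```

View pics/w3.png

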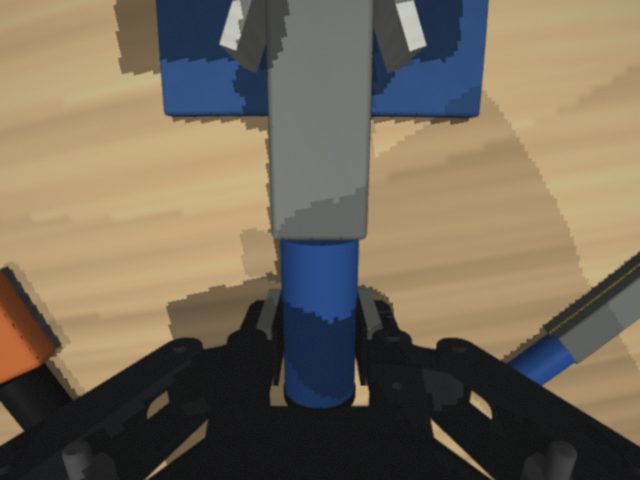

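The blade is in the flare. Cheek mouth corners at (222,45) and (425,45) put the mouth centre at u≈323.5, while the blade centre is at 319.5, so I'll shift about 1.5 mm right and advance.

Emit:
step_arm:
  commands: [20,-0.0005,-0.0025,0,0,0,0,20,0.012,-0.0047,0,0,0,0,20,0.025,-0.0068,0,0,0,0,20,0.037,-0.0089,0,0,0,0,20,0.049,-0.0109,0,0,0,0,20,0.0553,-0.012,0,0,0,0,20,0.0586,-0.0125,0,0,0,0,20,0.0586,-0.0125,0,0,0,0,20,0.0586,-0.0125,0,0,0,0,20,0.0586,-0.0125,0,0,0,0]

```text
clock: 6.5
position: [0.5648, 0.0663, 0.0466]
ee_rot: [0.996, -0.084, 0.0, 0.0]
ft_force: [0.8, -0.6, -0.0]
grip_width: 0.326
grasp_force: 59.4
```

Emit:
step_arm:
  commands: [20,0.0016,-0.0003,0,0,0,0,20,0.0033,-0.0006,0,0,0,0,20,0.0049,-0.0008,0,0,0,0,20,0.0066,-0.0011,0,0,0,0,20,0.0066,-0.0011,0,0,0,0,20,0.0082,-0.0014,0,0,0,0,20,0.0082,-0.0014,0,0,0,0,20,0.0082,-0.0014,0,0,0,0,20,0.0082,-0.0014,0,0,0,0,20,0.0082,-0.0014,0,0,0,0]

```text
clock: 7.75
position: [0.5698, 0.0654, 0.0465]
ee_rot: [0.996, -0.084, 0.0, 0.0]
ft_force: [-0.2, -0.1, -0.5]
grip_width: 0.326
grasp_force: 59.4
```

Emit:
step_arm:
  commands: [20,0.0016,-0.0003,0,0,0,0,20,0.0016,-0.0003,0,0,0,0,20,0.0033,-0.0006,0,0,0,0,20,0.0033,-0.0006,0,0,0,0,20,0.0049,-0.0008,0,0,0,0,20,0.0049,-0.0008,0,0,0,0,20,0.0049,-0.0008,0,0,0,0,20,0.0049,-0.0008,0,0,0,0,20,0.0049,-0.0008,0,0,0,0,20,0.0049,-0.0008,0,0,0,0]

```text
clock: 9.0
position: [0.5699, 0.0655, 0.0454]
ee_rot: [0.997, -0.083, -0.003, 0.0]
ft_force: [-12.4, 1.8, 1.1]
grip_width: 0.325
grasp_force: 59.5
```

```bash
python3 - <<'E'
from h import *
o,im=save('wrist','w4.png'); print(o['position'],o['ft_force'])
_,s=save('top','t4.png')
g=lambda x:cv2.resize(np.clip(x[:,:,::-1].astype(float)*1.6,0,255).astype(np.uint8),None,fx=4,fy=4,interpolation=cv2.INTER_CUBIC)
cv2.imwrite('pics/c4.png',np.hstack([g(s[170:270,265:355]),cv2.resize(im[:,120:520,::-1],(400,480))[:400]]) )
E
```

```text
[0.56994299 0.06552824 0.04539101] [-12.39190994   1.80237352   1.10893041]
```

View pics/c4.png

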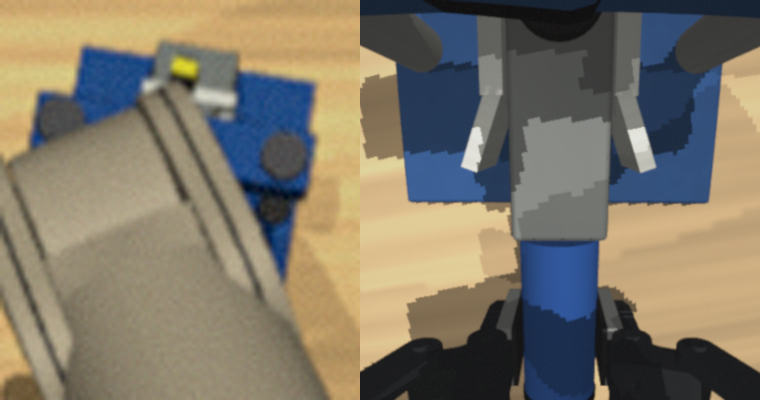

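The wrist view (right half) shows the blade between the cheeks, about central, and 12 N of force confirms contact with the stop. I'll ease off the push, lower and release.

Emit:
step_arm:
  commands: [20,-0.002,0.0003,0,0,0,0,20,-0.003,0.0005,-0.002,0,0,0,20,-0.003,0.0005,-0.004,0,0,0,20,-0.003,0.0005,-0.006,0,0,0,20,-0.003,0.0005,-0.006,0,0,0,20,-0.003,0.0005,-0.006,0,0,0,20,-0.003,0.0005,-0.006,0,0,0,20,-0.003,0.0005,-0.006,0,0,0,20,-0.003,0.0005,-0.006,0,0,0,20,-0.003,0.0005,-0.006,0,0,0]

```text
clock: 10.35
position: [0.5699, 0.0656, 0.0436]
ee_rot: [0.997, -0.084, -0.001, 0.0]
ft_force: [-11.8, 0.8, 12.6]
grip_width: 0.332
grasp_force: 60.6
```

Emit:
step_arm:
  commands: [40,0,0,0,0,0,0,60,0,0,0,0,0,0,85,0,0,0,0,0,0,85,0,0,0,0,0,0,85,0,0,0,0,0,0,85,0,0,0,0,0,0,85,0,0,0,0,0,0,85,0,0,0,0,0,0,85,0,0,0,0,0,0,85,0,0,0,0,0,0]

```text
clock: 11.6
position: [0.571, 0.0652, 0.0429]
ee_rot: [0.996, -0.084, -0.0, 0.0]
ft_force: [0.5, -0.6, -0.1]
grip_width: 0.996
grasp_force: 0.0
```

```bash
python3 - <<'E'
from h import *
o,im=save('wrist','w5.png'); print(o['position'],o['ft_force'],o['joint_pos'].round(2))
a=cv2.imread('pics/w4.png')[:,120:520]
cv2.imwrite('pics/c5.png',np.hstack([a,im[:,120:520,::-1]]))
E
```

```text
[0.5709512  0.06523322 0.04293805] [ 0.46029131 -0.57719086 -0.05399528] [ 0.24  0.46 -0.53  1.77  0.27  0.99 -2.13]
```

View pics/c5.png

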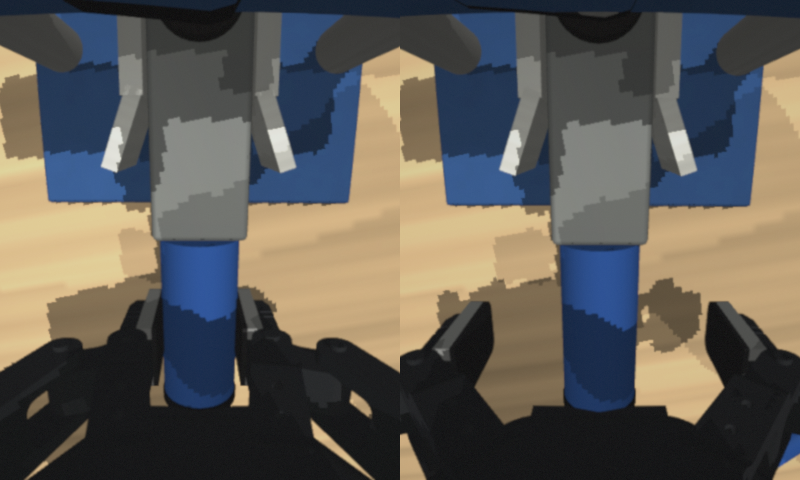

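The nozzle stays put after release: the blade end is 37 px from the base edge both before and after. Next I go up and turn the tool half round, so joint 7 has room for clockwise turning.

Emit:
step_arm:
  commands: [85,0,0,0.05,0,0,0,85,-0.02,0.003,0.14,0,0,0,85,-0.05,0.008,0.24,0,0,0,85,-0.05,0.008,0.34,0,0,0.05,85,-0.05,0.008,0.4,0,0,0.11,85,-0.05,0.008,0.4,0,0,0.17,85,-0.05,0.008,0.4,0,0,0.23,85,-0.05,0.008,0.4,0,0,0.29,85,-0.05,0.008,0.4,0,0,0.35,85,-0.05,0.008,0.4,0,0,0.41]

```text
clock: 12.9
position: [0.5409, 0.0701, 0.2829]
ee_rot: [0.847, 0.532, -0.0, 0.0]
ft_force: [0.6, 0.1, -1.2]
grip_width: 0.997
grasp_force: 0.0
```

Emit:
step_arm:
  commands: [85,0.08,-0.013,0,0,0,0.059,85,0.16,-0.026,0,0,0,0.118,85,0.228,-0.038,0,0,0,0.177,85,0.228,-0.038,0,0,0,0.236,85,0.228,-0.038,0,0,0,0.295,85,0.228,-0.038,0,0,0,0.354,85,0.228,-0.038,0,0,0,0.413,85,0.228,-0.038,0,0,0,0.472,85,0.228,-0.038,0,0,0,0.531,85,0.228,-0.038,0,0,0,0.566]

```text
clock: 14.15
position: [0.6778, 0.0471, 0.2828]
ee_rot: [0.122, 0.993, 0.0, -0.0]
ft_force: [-0.9, 0.2, 0.7]
grip_width: 1.0
grasp_force: 0.0
```

```bash
python3 - <<'E'
from h import *
o,im=save('wrist','w6.png'); c=cam('wrist',o); print(o['position'],o['joint_pos'].round(2),o['ee_rot'])
v=im[:,:,::-1].copy()
a=-.168-.1; d=np.array([np.cos(a),np.sin(a)]);n=np.array([-d[1],d[0]]);t=np.array([.678,.047])
q=proj(c,[[*(t+d*s+n*w),.19] for s,w in((.033,.006),(.033,-.006),(-.033,-.006),(-.033,.006))]);print(q.round())
cv2.polylines(v,[q.astype(int).reshape(-1,1,2)],True,(0,255,0),1)
cv2.imwrite('pics/w6b.png',v)
E
```

```text
[0.67775054 0.04711535 0.28278446] [ 0.44  0.6  -0.95  1.17  0.48  1.59  0.92] [ 1.21867447e-01  9.92546375e-01  6.49409224e-05 -1.20050708e-04]
[[326. 294.]
 [309. 294.]
 [311. 200.]
 [329. 201.]]
```

View pics/w6b.png

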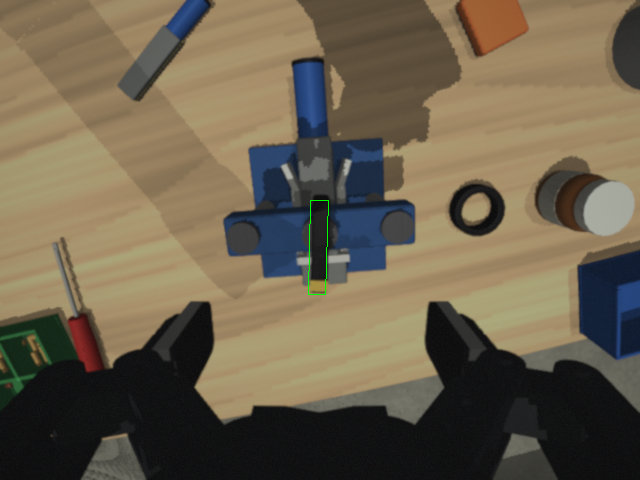

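The overlay sits on the handle (reading ≈0.1), and the nozzle is lying home with the tab in. I'll descend and grip the handle.

Emit:
step_arm:
  commands: [85,0.0003,0,-0.08,0,0,-0.007,85,0.0003,0,-0.15,0,0,-0.007,85,0.0003,0,-0.19,0,0,-0.007,85,0.0003,0,-0.205,0,0,-0.007,85,0.0003,0,-0.205,0,0,-0.007,5,0.0003,0,-0.205,0,0,-0.007,5,0.0003,0,-0.205,0,0,-0.007,5,0.0003,0,-0.205,0,0,-0.007,5,0.0003,0,-0.205,0,0,-0.007,5,0.0003,0,-0.205,0,0,-0.007]

```text
clock: 15.45
position: [0.6781, 0.0474, 0.1603]
ee_rot: [0.135, 0.991, 0.0, 0.0]
ft_force: [0.2, 1.1, 1.7]
grip_width: 0.131
grasp_force: 59.1
```

```bash
cat >> h.py <<'E'
def red(tag):
    "save the 3 views; count red pixels near the projected tab-out place in each"
    a=-.168;t=np.array([.678,.047]);out={}
    for n in('wrist','top','side'):
        o,im=save(n,f'{n}_{tag}.png'); c=cam(n,o)
        P=[[*(t+[np.cos(a)*x-np.sin(a)*y,np.sin(a)*x+np.cos(a)*y]),z] for x in(.07,.11) for y in(-.018,.018) for z in(.02,.045)]
        q=proj(c,P).astype(int); (u0,v0),(u1,v1)=q.min(0),q.max(0)
        w=im[max(v0,0):max(v1,0),max(u0,0):max(u1,0)].astype(int)
        out[n]=((u0,v0,u1,v1),int(((w[...,0]>60)&(w[...,0]>2*w[...,1])&(w[...,0]>2*w[...,2])).sum()))
    o=get_obs(); q=o['ee_rot']; print(out,'yaw',2*np.arctan2(q[1],q[0]),'j7',o['joint_pos'].round(2),'F',o['ft_force'].round(1),'T',o['torque'].round(2),'clk',o['clock'])
E
python3 -c "
from h import *; red('a')"
```

```text
{'wrist': ((np.int64(304), np.int64(309), np.int64(353), np.int64(370)), 0), 'top': ((np.int64(305), np.int64(170), np.int64(323), np.int64(191)), 0), 'side': ((np.int64(260), np.int64(235), np.int64(282), np.int64(256)), 0)} yaw 2.870782733017904 j7 [ 0.46  0.67 -0.92  1.35  0.52  1.37  0.85] F [-0.2 -0.1  4. ] T [ 0.07  0.08 -0.07] clk 15.6
```

Emit:
step_arm:
  commands: [5,0,0,0,0,0,-0.055,5,0,0,0,0,0,-0.11,5,0,0,0,0,0,-0.165,5,0,0,0,0,0,-0.22,5,0,0,0,0,0,-0.275,5,0,0,0,0,0,-0.33,5,0,0,0,0,0,-0.385,5,0,0,0,0,0,-0.44,5,0,0,0,0,0,-0.495,5,0,0,0,0,0,-0.55]

```text
clock: 16.85
position: [0.6786, 0.0477, 0.1603]
ee_rot: [0.843, 0.539, 0.001, 0.0]
ft_force: [2.9, 1.2, 0.3]
grip_width: 0.131
grasp_force: 59.0
```

```bash
python3 -c "
from h import *; red('b')"
```

```text
{'wrist': ((np.int64(400), np.int64(174), np.int64(469), np.int64(239)), 0), 'top': ((np.int64(305), np.int64(170), np.int64(323), np.int64(191)), 0), 'side': ((np.int64(260), np.int64(235), np.int64(282), np.int64(256)), 0)} yaw 1.1456015627413074 j7 [ 0.28  0.57 -0.61  1.36  0.32  1.31 -0.76] F [4.5 2.2 1.4] T [ 0.51 -0.95 -0.24] clk 17.0
```

Emit:
step_arm:
  commands: [5,0,0,0,0,0,-0.03,5,0,0,0,0,0,-0.06,5,0,0,0,0,0,-0.09,5,0,0,0,0,0,-0.12,5,0,0,0,0,0,-0.15,5,0,0,0,0,0,-0.18,5,0,0,0,0,0,-0.2,5,0,0,0,0,0,-0.22,5,0,0,0,0,0,-0.22,5,0,0,0,0,0,-0.22]

```text
clock: 18.25
position: [0.6788, 0.0475, 0.1603]
ee_rot: [0.974, 0.226, 0.001, -0.0]
ft_force: [5.3, 2.0, 0.6]
grip_width: 0.127
grasp_force: 59.1
```

```bash
python3 -c "
from h import *; red('c')"
```

```text
{'wrist': ((np.int64(354), np.int64(96), np.int64(434), np.int64(176)), 0), 'top': ((np.int64(305), np.int64(170), np.int64(323), np.int64(191)), 0), 'side': ((np.int64(260), np.int64(235), np.int64(282), np.int64(256)), 0)} yaw 0.45612581436892446 j7 [ 0.2   0.54 -0.48  1.37  0.25  1.29 -1.41] F [5.2 1.4 1.3] T [ 0.35 -1.19 -0.12] clk 18.4
```

Emit:
step_arm:
  commands: [5,0,0,0,0,0,-0.03,5,0,0,0,0,0,-0.06,5,0,0,0,0,0,-0.09,5,0,0,0,0,0,-0.12,5,0,0,0,0,0,-0.12,5,0,0,0,0,0,-0.12,5,0,0,0,0,0,-0.12,5,0,0,0,0,0,-0.12,5,0,0,0,0,0,-0.12,5,0,0,0,0,0,-0.12]

```text
clock: 19.65
position: [0.6788, 0.0474, 0.1603]
ee_rot: [0.999, 0.039, 0.001, -0.0]
ft_force: [5.0, 1.8, 0.8]
grip_width: 0.131
grasp_force: 59.1
```

```bash
python3 -c "
from h import *; red('d')"
```

```text
{'wrist': ((np.int64(319), np.int64(77), np.int64(386), np.int64(151)), 0), 'top': ((np.int64(305), np.int64(170), np.int64(323), np.int64(191)), 0), 'side': ((np.int64(260), np.int64(235), np.int64(282), np.int64(256)), 0)} yaw 0.07888040079472605 j7 [ 0.15  0.53 -0.42  1.37  0.21  1.28 -1.76] F [5.7 1.3 1.2] T [ 0.34 -1.19 -0.26] clk 19.8
```

Emit:
step_arm:
  commands: [5,0,0,0,0,0,-0.02,5,0,0,0,0,0,-0.04,5,0,0,0,0,0,-0.06,5,0,0,0,0,0,-0.08,5,0,0,0,0,0,-0.095,5,0,0,0,0,0,-0.095,5,0,0,0,0,0,-0.095,5,0,0,0,0,0,-0.095,5,0,0,0,0,0,-0.095,5,0,0,0,0,0,-0.095]

```text
clock: 21.05
position: [0.6788, 0.0472, 0.1603]
ee_rot: [0.994, -0.109, 0.001, -0.0]
ft_force: [6.2, 0.1, 1.4]
grip_width: 0.13
grasp_force: 59.1
```

```bash
sed -i 's/>60)/>40)/' h.py; python3 -c "
from h import *; red('e')"
```

```text
{'wrist': ((np.int64(284), np.int64(77), np.int64(340), np.int64(142)), 0), 'top': ((np.int64(305), np.int64(170), np.int64(323), np.int64(191)), 0), 'side': ((np.int64(260), np.int64(235), np.int64(282), np.int64(256)), 0)} yaw -0.21939192224810253 j7 [ 0.12  0.52 -0.36  1.37  0.19  1.28 -2.04] F [6.  0.6 0.2] T [ 0.28 -1.19 -0.18] clk 21.2
```

Emit:
step_arm:
  commands: [5,0,0,0,0,0,-0.02,5,0,0,0,0,0,-0.04,5,0,0,0,0,0,-0.06,5,0,0,0,0,0,-0.08,5,0,0,0,0,0,-0.09,5,0,0,0,0,0,-0.09,5,0,0,0,0,0,-0.09,5,0,0,0,0,0,-0.09,5,0,0,0,0,0,-0.09,5,0,0,0,0,0,-0.09]

```text
clock: 22.45
position: [0.6788, 0.0471, 0.1603]
ee_rot: [0.969, -0.248, 0.001, -0.0]
ft_force: [6.2, 1.4, 1.5]
grip_width: 0.127
grasp_force: 59.1
```

```bash
python3 -c "
from h import *; red('f')"
```

```text
{'wrist': ((np.int64(240), np.int64(79), np.int64(311), np.int64(155)), 0), 'top': ((np.int64(305), np.int64(170), np.int64(323), np.int64(191)), 0), 'side': ((np.int64(260), np.int64(235), np.int64(282), np.int64(256)), 0)} yaw -0.5021480530884097 j7 [ 0.09  0.51 -0.32  1.38  0.16  1.28 -2.31] F [ 5.9 -0.2  2.1] T [ 0.21 -1.15 -0.01] clk 22.6
```

```bash
python3 - <<'E'
from h import *
for n,(a,b,c,d) in(('top',(305,170,323,191)),('side',(260,235,282,256))):
    r=cv2.imread(f'pics/{n}0.png')[b:d,a:c].astype(int)
    for t in'abcdef':
        w=cv2.imread(f'pics/{n}_{t}.png')[b:d,a:c].astype(int); print(n,t,(np.abs(w-r).max(2)>35).mean().round(2),end=' ')
    print()
s=lambda f,a,b,c,d,k:cv2.resize(cv2.imread('pics/'+f)[b:d,a:c],(k,k))
k=260
A=np.hstack([s('wrist_a.png',250,250,410,410,k),s('wrist_f.png',190,40,350,200,k),s('top0.png',284,160,344,220,k)])
B=np.hstack([s('top_a.png',284,160,344,220,k),s('side0.png',240,200,310,270,k),s('side_f.png',240,200,310,270,k)])
cv2.imwrite('pics/m.png',np.clip(np.vstack([A,B])*1.6,0,255).astype(np.uint8))
E
```

```text
top a 0.15 top b 0.16 top c 0.21 top d 0.22 top e 0.23 top f 0.25 
side a 0.01 side b 0.0 side c 0.0 side d 0.0 side e 0.01 side f 0.02
```

View pics/m.png

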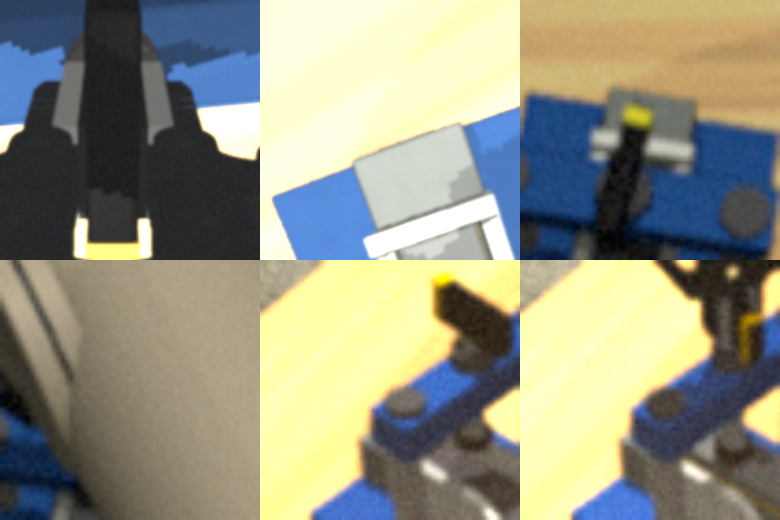

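The mosaic shows the housing clearly in wrist view f (no tab out), while view a is blocked by the handle and fingers and the top camera by the arm. I'll work out which yaws and cameras can see the popped tab.

```bash
python3 - <<'E'
from h import *
a=-.168;t=np.array([.678,.047])
W=lambda x,y,z:[*(t+[np.cos(a)*x-np.sin(a)*y,np.sin(a)*x+np.cos(a)*y]),z]
I=np.array([cv2.imread(f'pics/wrist_{k}.png').max(2) for k in'bcdef']).astype(int)
m=(I.max(0)<110)&(np.ptp(I,0)<45); m=cv2.morphologyEx(m.astype(np.uint8),cv2.MORPH_OPEN,np.ones((7,7)))
tab=[W(x,y,.035) for x in np.linspace(.087,.103,8) for y in np.linspace(-.011,.011,8)]
o=get_obs()
for y in np.arange(2.7,.9,-.15):
    oo=dict(o);oo['ee_rot']=[np.cos(y/2),np.sin(y/2),0,0]
    q=proj(cam('wrist',oo),tab).round().astype(int);print(round(y,2),q.mean(0),'hidden',np.mean([m[v,u] if 0<=v<480 and 0<=u<640 else 1 for u,v in q]))
# side: ray-box test against bridge, housing/posts
c=cam('side');C=np.linalg.inv(c[2])[:3,3]
ci=lambda P:np.array([[np.cos(a),np.sin(a)],[-np.sin(a),np.cos(a)]])@(np.array(P)[:2]-t)
cl=np.array([*ci(C),C[2]])
def hit(P):
    p=np.array([*ci(P),P[2]]);s=np.linspace(0.001,.4,600)[:,None];L=p+(cl-p)*s
    inb=lambda lo,hi:((L>lo)&(L<hi)).all(1).any()
    return inb([-.017,-.078,.11],[.017,.078,.14]) or inb([-.01,.052,0],[.01,.072,.11]) or inb([-.01,-.072,0],[.01,-.052,.11]) or inb([.045,-.02,0],[.085,.02,.064])
print('side hidden',np.mean([hit(p) for p in tab]),proj(c,tab).mean(0))
E
```

```text
2.7 [348.984375 340.234375] hidden 1.0
2.55 [365.03125 335.09375] hidden 0.921875
2.4 [380.453125 327.765625] hidden 0.359375
2.25 [394.65625 318.46875] hidden 0.0
2.1 [407.609375 307.171875] hidden 0.0
1.95 [418.796875 294.09375 ] hidden 0.0
1.8 [428.046875 279.46875 ] hidden 0.0
1.65 [435.1875   263.484375] hidden 0.0
1.5 [439.875   246.46875] hidden 0.0
1.35 [442.015625 228.6875  ] hidden 0.0
1.2 [441.40625  210.640625] hidden 0.0
1.05 [437.890625 192.5     ] hidden 0.0
0.9 [431.4375   175.015625] hidden 0.0
side hidden 0.875 [270.21525139 244.66124004]
```

The wrist camera sees the tab once yaw is at or below about 2.25. I'll regrasp, half a turn round.

Emit:
step_arm:
  commands: [85,0,0,0,0,0,0,85,0,0,0,0,0,0,85,0,0,0,0,0,0,85,0,0,0.1,0,0,0,85,0,0,0.1,0,0,0.05,85,0,0,0.1,0,0,0.107,85,0,0,0.1,0,0,0.164,85,0,0,0.1,0,0,0.221,85,0,0,0.1,0,0,0.278,85,0,0,0.1,0,0,0.335]

```text
clock: 23.85
position: [0.6778, 0.0472, 0.2198]
ee_rot: [0.962, 0.273, -0.0, 0.0]
ft_force: [0.2, -0.0, 1.0]
grip_width: 0.994
grasp_force: 0.0
```

Emit:
step_arm:
  commands: [85,0,0,0,0,0,0.058,85,0,0,0,0,0,0.116,85,0,0,0,0,0,0.174,85,0,0,0,0,0,0.232,85,0,0,0,0,0,0.29,85,0,0,0,0,0,0.348,85,0,0,0,0,0,0.406,85,0,0,0,0,0,0.464,85,0,0,0,0,0,0.522,85,0,0,0,0,0,0.58]

```text
clock: 25.1
position: [0.6778, 0.0471, 0.2198]
ee_rot: [0.374, 0.927, -0.0, -0.0]
ft_force: [1.6, 0.6, 0.5]
grip_width: 0.999
grasp_force: 0.0
```

```bash
python3 -c "
from h import *
o=get_obs();q=o['ee_rot'];y=2*np.arctan2(q[1],q[0]);print(y,o['position'],(-.502+np.pi-y)/np.pi)"
```

```text
2.374562694440846 [0.67780416 0.04706466 0.21980593] 0.08436165613199618
```

Emit:
step_arm:
  commands: [85,0.002,0,0,0,0,0.05,85,0.002,0,0,0,0,0.084,85,0.002,0,-0.05,0,0,0.084,85,0.002,0,-0.1,0,0,0.084,85,0.002,0,-0.1,0,0,0.084,5,0.002,0,-0.1,0,0,0.084,5,0.002,0,-0.1,0,0,0.084,5,0.002,0,-0.1,0,0,0.084,5,0.002,0,-0.1,0,0,0.084,5,0.002,0,-0.1,0,0,0.084]

```text
clock: 26.35
position: [0.6792, 0.047, 0.1605]
ee_rot: [0.252, 0.968, -0.0, 0.0]
ft_force: [-2.1, -2.7, 4.8]
grip_width: 0.128
grasp_force: 58.8
```

Emit:
step_arm:
  commands: [5,0,0,0,0,0,-0.03,5,0,0,0,0,0,-0.06,5,0,0,0,0,0,-0.09,5,0,0,0,0,0,-0.115,5,0,0,0,0,0,-0.115,5,0,0,0,0,0,-0.115,5,0,0,0,0,0,-0.115,5,0,0,0,0,0,-0.115,5,0,0,0,0,0,-0.115,5,0,0,0,0,0,-0.115]

```text
clock: 27.6
position: [0.679, 0.0468, 0.1605]
ee_rot: [0.422, 0.907, -0.0, 0.0]
ft_force: [-4.0, -1.6, 6.4]
grip_width: 0.127
grasp_force: 59.1
```

```bash
python3 -c "
from h import *; red('g')"
```

```text
{'wrist': ((np.int64(355), np.int64(279), np.int64(424), np.int64(352)), 0), 'top': ((np.int64(305), np.int64(170), np.int64(323), np.int64(191)), 0), 'side': ((np.int64(260), np.int64(235), np.int64(282), np.int64(256)), 0)} yaw 2.2705997128218045 j7 [ 0.38  0.61 -0.77  1.35  0.42  1.34  0.31] F [-4.1 -2.6  6.6] T [-0.46  0.84 -0.23] clk 27.75
```

Emit:
step_arm:
  commands: [5,0,0,0,0,0,-0.02,5,0,0,0,0,0,-0.04,5,0,0,0,0,0,-0.06,5,0,0,0,0,0,-0.08,5,0,0,0,0,0,-0.08,5,0,0,0,0,0,-0.08,5,0,0,0,0,0,-0.08,5,0,0,0,0,0,-0.08,5,0,0,0,0,0,-0.08,5,0,0,0,0,0,-0.08]

```text
clock: 29.0
position: [0.6789, 0.0467, 0.1605]
ee_rot: [0.532, 0.847, -0.0, 0.0]
ft_force: [-4.8, -2.6, 6.8]
grip_width: 0.129
grasp_force: 59.2
```

```bash
python3 -c "
from h import *; red('h')"
```

```text
{'wrist': ((np.int64(374), np.int64(261), np.int64(447), np.int64(333)), 0), 'top': ((np.int64(305), np.int64(170), np.int64(323), np.int64(191)), 0), 'side': ((np.int64(260), np.int64(235), np.int64(282), np.int64(256)), 0)} yaw 2.019473836439175 j7 [ 0.35  0.6  -0.72  1.36  0.4   1.33  0.07] F [-4.2 -2.7  5.8] T [-0.52  1.04 -0.09] clk 29.15
```

Emit:
step_arm:
  commands: [5,0,0,0,0,0,-0.02,5,0,0,0,0,0,-0.04,5,0,0,0,0,0,-0.06,5,0,0,0,0,0,-0.07,5,0,0,0,0,0,-0.07,5,0,0,0,0,0,-0.07,5,0,0,0,0,0,-0.07,5,0,0,0,0,0,-0.07,5,0,0,0,0,0,-0.07,5,0,0,0,0,0,-0.07]

```text
clock: 30.4
position: [0.6787, 0.0466, 0.1605]
ee_rot: [0.622, 0.783, -0.001, 0.0]
ft_force: [-6.4, -3.8, 6.9]
grip_width: 0.127
grasp_force: 59.2
```

```bash
python3 -c "
from h import *; red('i')"
```

```text
{'wrist': ((np.int64(387), np.int64(243), np.int64(460), np.int64(311)), 0), 'top': ((np.int64(305), np.int64(170), np.int64(323), np.int64(191)), 0), 'side': ((np.int64(260), np.int64(235), np.int64(282), np.int64(256)), 0)} yaw 1.7998148272069339 j7 [ 0.33  0.59 -0.68  1.36  0.37  1.33 -0.13] F [-6.  -3.4  7.1] T [-0.62  1.17  0.11] clk 30.55
```

Emit:
step_arm:
  commands: [5,0,0,0,0,0,-0.02,5,0,0,0,0,0,-0.04,5,0,0,0,0,0,-0.06,5,0,0,0,0,0,-0.07,5,0,0,0,0,0,-0.07,5,0,0,0,0,0,-0.07,5,0,0,0,0,0,-0.07,5,0,0,0,0,0,-0.07,5,0,0,0,0,0,-0.07,5,0,0,0,0,0,-0.07]

```text
clock: 31.8
position: [0.6786, 0.0466, 0.1605]
ee_rot: [0.704, 0.71, -0.001, 0.0]
ft_force: [-6.1, -2.7, 7.4]
grip_width: 0.131
grasp_force: 59.3
```

```bash
python3 -c "
from h import *; red('j')
w=cv2.imread('pics/wrist_j.png')[215:310:12,390:480:12,::-1];print(w.tolist())"
```

```text
{'wrist': ((np.int64(398), np.int64(224), np.int64(468), np.int64(285)), 471), 'top': ((np.int64(305), np.int64(170), np.int64(323), np.int64(191)), 0), 'side': ((np.int64(260), np.int64(235), np.int64(282), np.int64(256)), 12)} yaw 1.5799300571790895 j7 [ 0.3   0.58 -0.64  1.36  0.35  1.32 -0.34] F [-7.2 -3.3  7.4] T [-0.62  1.41  0.02] clk 31.95
[[[88, 87, 83], [52, 54, 53], [48, 54, 64], [142, 130, 124], [221, 198, 147], [221, 203, 150], [215, 184, 136], [217, 185, 137]], [[177, 177, 168], [175, 177, 168], [132, 137, 130], [132, 136, 131], [177, 155, 123], [221, 201, 149], [214, 182, 135], [216, 185, 137]], [[219, 219, 212], [135, 138, 132], [133, 136, 130], [133, 138, 131], [149, 117, 88], [221, 199, 147], [215, 184, 137], [217, 185, 137]], [[218, 218, 210], [133, 136, 130], [133, 137, 132], [131, 134, 128], [192, 60, 57], [200, 119, 93], [217, 186, 138], [218, 186, 138]], [[217, 217, 209], [130, 134, 127], [132, 135, 130], [130, 133, 126], [191, 60, 56], [212, 180, 133], [218, 186, 139], [219, 189, 140]], [[147, 148, 141], [112, 115, 110], [113, 115, 111], [203, 174, 131], [215, 184, 136], [207, 176, 130], [219, 189, 140], [219, 190, 141]], [[51, 80, 125], [51, 79, 124], [198, 170, 129], [214, 182, 135], [215, 184, 137], [203, 173, 128], [217, 187, 139], [220, 191, 143]], [[52, 81, 126], [63, 92, 139], [216, 185, 137], [215, 183, 136], [216, 185, 138], [200, 169, 126], [212, 179, 133], [220, 195, 144]]]
```

The tab is out: 471 red pixels in the wrist view. I'll let go and rise.

Emit:
step_arm:
  commands: [85,0,0,0,0,0,0,85,0,0,0,0,0,0,85,0,0,0,0,0,0,85,0,0,0,0,0,0,85,0,0,0.05,0,0,0,85,0,0,0.12,0,0,0,85,0,0,0.2,0,0,0,85,0,0,0.2,0,0,0,85,0,0,0.2,0,0,0,85,0,0,0.2,0,0,0]

```text
clock: 33.2
position: [0.6787, 0.0471, 0.2784]
ee_rot: [0.704, 0.71, -0.001, -0.001]
ft_force: [-0.7, -1.0, -0.1]
grip_width: 0.997
grasp_force: 0.0
```

```bash
python3 -c "
from h import *; red('k'); print(hand_in())"
```

```text
{'wrist': ((np.int64(377), np.int64(201), np.int64(425), np.int64(244)), 254), 'top': ((np.int64(305), np.int64(170), np.int64(323), np.int64(191)), 0), 'side': ((np.int64(260), np.int64(235), np.int64(282), np.int64(256)), 11)} yaw 1.5794814213841082 j7 [ 0.29  0.52 -0.66  1.19  0.31  1.53 -0.31] F [ 0.1 -0.2 -0.3] T [-0.02 -0.06  0.01] clk 33.35
the job is handed in; nothing more can be done
None
```

I laid the nozzle home in the clamp, tightened the screw until the red tab popped out, let go of the handle with the clamp left tight, and handed the job in at 33 s; no verdict came back.

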